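# Take the window drawer out of a laser head

## Robot

A 7-joint arm with a two-finger parallel gripper is mounted at the origin on a cart in front of the work surface, level with it; the furniture and walls round the work are solid. World frame = base frame: x ahead of the robot, y to its left, z up, the work surface at z = 0. Lengths are in m, angles in degrees, forces in N, time in s.
With the tool pointing down it reaches from about 0.35 to 0.9 m from the base axis. Payload 7.2 kg.
Tool frame: the origin (TCP) lies at the very end of the fingers, on their centre line; the grasp point (between the pads) lies 19 mm behind it; z points along the fingers, y is the line along which they close (so a half turn about z gives the same grasp; the last joint's range is limited). The gripper opens to 85 mm and grips with 20 to 120 N. Pads are 22 mm wide; open, the fingers measure 114 mm over their backs; the gripper's body (76 mm by 85 mm) begins 54 mm behind the grasp point. The pads swing forward as they close: fully open they stand 13 mm farther back than shut.
Start: joints at [68.686, 23.554, -0.728, 91.456, 0.321, 64.991, -4.71], TCP at [0.187, -0.596, 0.231] pointing down, gripper open.
Joint ranges: [-169.25, 169.25], [-16.82, 113.86], [-84.01, 82.57], [7.8, 145.47], [-59.2, 239.2], [7.22, 106.19], [-163.78, 163.78]. Speed limits (degrees/s): [136.94, 136.94, 172.46, 172.46, 180, 180, 180].

## Interface

Orientations are given as [roll, pitch, yaw] about the fixed x, y, z axes, in that order (R = Rz(yaw) Ry(pitch) Rx(roll)).
In Python, from cell import ctrl, snapshot, calibration, finish_job gives the robot as it stands (ctrl), with the cameras as plain functions and the job as plain functions. Calls block until the motion is done:
- ctrl.movep(position, orientation): joint-space move of the TCP to a pose.
- ctrl.move_linear(position, max_speed=0.15, ori=None): straight line of the TCP; ori=None keeps the orientation; max_speed is the mean speed in m/s.
- ctrl.move_j(angles): joint-space move.
- ctrl.gripper_to(opening, grip_force=None): finger opening in m; grip_force is the grip in N (None keeps the last); returns when the fingers have stopped.
- ctrl.wait(seconds).
- ctrl.inverse_kinematics(position, orientation): joint angles nearest the present ones, or None.
- ctrl.get_obs(): the state.
- snapshot(name): name is "scene" or "top"; returns the picture (480x640x3 uint8, blue, green, red); there is no depth.
- calibration(name): a dict with "mtx" (3x3 intrinsics, pixels), "R" (3x3) and "t" (3): a world point X has camera coordinates R X + t. Camera axes: x right, y down, z forward; pixel columns grow to the right and rows downward; lengths in m; the calibration is good to about 2 mm. A picture is of the moment at which its call begins. calibration takes no time and is no camera call.
A pose or a line that the arm cannot do raises ctrl.MotionError and nothing moves.
- finish_job(): hands the job in; it is judged then, once.
The state is a dict: "time_s": time; "joint_pos": joint angles; "qvel": joint speeds; "effort": joint torques, N m; "tcp_pos": TCP position; "tcp_rot": TCP orientation; "contact_force": force on the tool from outside, world axes, zero at the start; "moment": the same for the moment, N m; "grip_width": finger opening in m; "gripper_force": force on a finger pad.
Only numpy, scipy, OpenCV 4.12 (cv2) and the standard library are available. Lean on these libraries where they do the work, as an engineer would, in place of code of your own. Each camera call takes 0.05 s, during which the arm holds its last target. There are 200 camera calls.

## Task

The protective window of this laser engraver head is due for inspection: draw its drawer straight and level out of the head so that it does not bind, lay it window up on the cork-faced rest, clear of the spare drawer already there, and then close the head's little dust flap over the empty slot. Handle it gently: the glass lies loose in the drawer, so keep the drawer level and never touch the glass; hold the pull with a light grip (about 25 N, it cracks if squeezed much over 40 N), and do not push or wrench the head, the flap or the drawer. Leave the spare drawer and the glue bottle where they are.

Things in the scene. Friction and masses are not known exactly. Their poses are not given: they have to be found in the camera images.
- laser_head: Laser engraver head on an upright service stand, fixed; aluminium block under a dark louvred cowl. Origin on the bench under it; +x to its back, so the drawer comes out along its -x. Mm: foot plate x -55..75, y +-60, z 0..10; block front face x -45, back 31, y +-35, z 74..185; cowl z 185..247, y +-40, hangs 28 over the face (front x -73); fittings to z 261.
- slot (a point): Mouth of the head's horizontal channel: middle of its floor at the front face (head frame -45, 0, 100 mm); axes as the head's. The channel is 47 mm wide, 13.5 mm high, 54 mm deep, open to the front (-x) only.
- flap_hinge (a point): Middle of the dust flap's hinge line, which runs along the head's y, 4 mm in front of the front face and 121.5 mm above the bench (head frame -49, 0, 121.5 mm); axes as the head's.
- dust_flap (a joint): Angle (rad) of the dust flap, an aluminium plate 60 mm wide, 3 mm thick, reaching 25 mm from its hinge line. 0 = shut, hanging down before the channel; 1.57 = straight out to the front like an awning over the drawer's pull; stops at 1.9. Starts open. Stays where it is put (about 1 N at its edge moves it); cannot shut while the drawer is in.
- window_drawer: Drawer in the channel, loose, 0.1 kg. Origin: underside, middle of its tray; axes as the head's in the channel (-x to the pull). Tray 52 (x) x 44 x 12 mm with round glass seat, 3 mm play across, 1.5 mm above; face plate 60 wide, 16 high at x -26..-31, then the pull. Starts 0.5 to 6 mm short of home (home: head x -19, z 100 mm); drawn 57 mm it is out.
- drawer_pull (a point): Point to grip the drawer's pull, at (-66, 0, 8) mm in the drawer's frame. The pull is a black level bar 48 mm long (drawer x -31..-79), 12 mm wide (y), 14 mm high (z 1..15). Flap and cowl are above it: lean the tool back 30 to 40 degrees, fingers pointing down and towards the head, closing across the 12 mm. Cracks if squeezed much over 40 N.
- window_glass: Clear round protective window, 31 mm diameter, 4 mm thick, lying loose in the drawer's seat, 3 mm below the tray's upper face; origin: middle of its underside.
- cork_rest: Fixed low plywood rest, 106 (x) x 270 (y) mm, 34 mm high to its cork face, open front edge at x -53 mm; wooden lips 12 mm higher than the cork behind (x 43..53) and at both ends (y beyond +-125). Origin: underside, middle. A drawer lies with its tray on the cork and its pull out over the front edge, towards the rest's -x.
- rest_deck (a point): Middle of the rest's cork face (rest frame -5, 0, 34 mm), axes as the rest's; the cork reaches 47 mm before and behind it (x) and 125 mm to each side (y). A laid drawer's origin is near this height and x.
- spare_drawer: The same kind of drawer, loose, lying on the cork rest near its middle, pull to the front; origin and sizes as the window drawer's. To be left alone. There is room for a drawer beside it, more on one side.
- glue: Squeeze bottle of wood glue standing between the head and the rest, 64 mm across, 225 mm high, loose; origin: middle of its underside. To be left alone.

How it is judged:
By the outcome, as a careful person would: the job done as asked, in the order asked, and still so for the second after the job is handed in, with the robot touching nothing.
It also fails if it takes over 64 s, if anything falls off the work surface, if the arm or the gripper's body presses on something with over 40 N, if the wrist force passes 120 N, or if a joint passes its speed limit or range.

## Working session

There is one attempt and no reset: what is moved stays moved. The work goes in short steps, each a Python script; the robot and the scene stay as the last script left them, time stands still between calls to the robot, and variables do not carry over. Pictures are saved under pics/ and viewed, at most 10 in all, crops included, and the job is handed in when it is done.

```bash
ls; mkdir -p pics
python3 - <<'E'
from cell import ctrl, snapshot, calibration, finish_job
import cv2,numpy as np
for n in("scene","top"):
    cv2.imwrite(f"pics/{n}0.png",snapshot(n))
    c=calibration(n);print(n,np.round(c["mtx"],1).tolist(),np.round(c["R"],4).tolist(),np.round(c["t"],4).tolist(),"pos",np.round(-np.array(c["R"]).T@c["t"],3))
o=ctrl.get_obs();print({k:np.round(v,3).tolist() for k,v in o.items()})
E
```

```text
cell.py
pics
scene [[564.8, 0.0, 318.5], [0.0, 564.8, 249.8], [0.0, 0.0, 1.0]] [[-0.8558, -0.5173, 0.0006], [-0.3286, 0.5428, -0.7729], [0.3995, -0.6617, -0.6345]] [0.6136, 0.2331, 0.7275] pos [0.311 0.672 0.641]
top [[565.5, 0.0, 325.5], [0.0, 565.5, 243.3], [0.0, 0.0, 1.0]] [[0.0812, -0.9967, 0.0014], [-0.9529, -0.078, -0.293], [0.2921, 0.0225, -0.9561]] [0.0449, 0.6316, 0.8213] pos [0.358 0.076 0.97 ]
{'time_s': 0.1, 'joint_pos': [68.686, 23.596, -0.726, 91.497, 0.322, 64.99, -4.711], 'qvel': [-0.013, -0.107, 0.045, -0.183, -0.002, -0.04, -0.007], 'effort': [0.002, -60.183, 0.685, -30.009, 0.014, 0.006, -0.0], 'tcp_pos': [0.187, -0.596, 0.231], 'tcp_rot': [-179.918, 0.007, 17.405], 'contact_force': [0.229, -0.557, 0.075], 'moment': [-0.021, 0.02, 0.034], 'gripper_force': 0.0, 'grip_width': 0.086}
```

View pics/scene0.png

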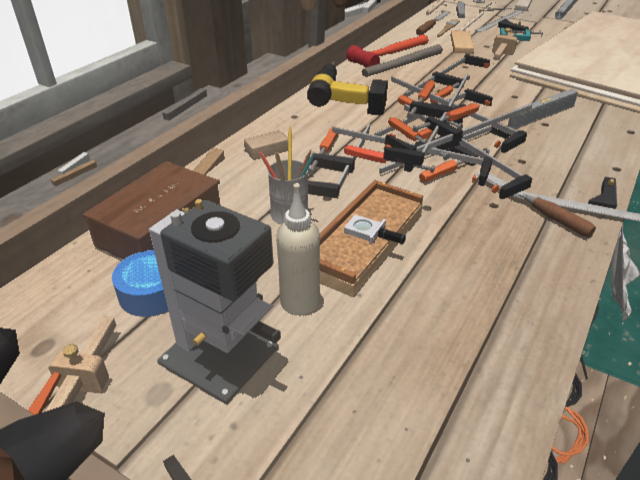

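View pics/top0.png

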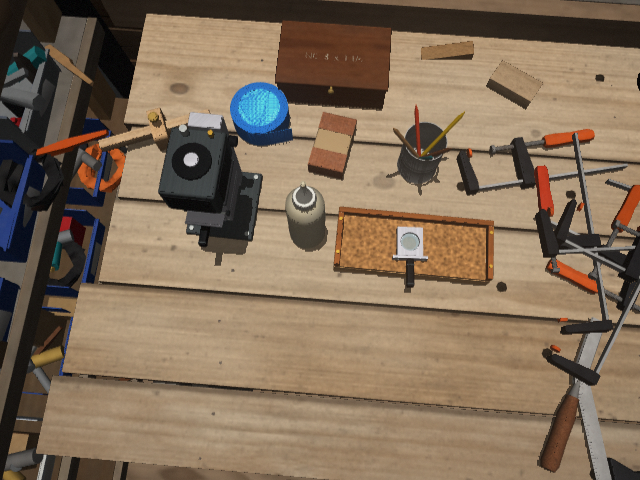

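The scene view shows the head around (215,300), its pull near (262,333), the glue at (300,260), and the rest with the spare drawer at (365,230). In the top view the head is around (205,190), the glue at (305,215), the rest spans (335..493, 208..282), and the spare is at (410,245). I'll zoom in next.

Run:
```python
import cv2,numpy as np
a=cv2.imread("pics/scene0.png")[270:410,150:300];b=cv2.imread("pics/top0.png")[110:260,150:350]
cv2.imwrite("pics/a.png",cv2.resize(a,None,fx=4,fy=4,interpolation=cv2.INTER_CUBIC))
cv2.imwrite("pics/b.png",cv2.resize(b,None,fx=4,fy=4,interpolation=cv2.INTER_CUBIC))
c=cv2.imread("pics/top0.png")[195:295,325:505]
cv2.imwrite("pics/c.png",cv2.resize(c,None,fx=4,fy=4,interpolation=cv2.INTER_CUBIC))
```

```text
(no output)
```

View pics/a.png

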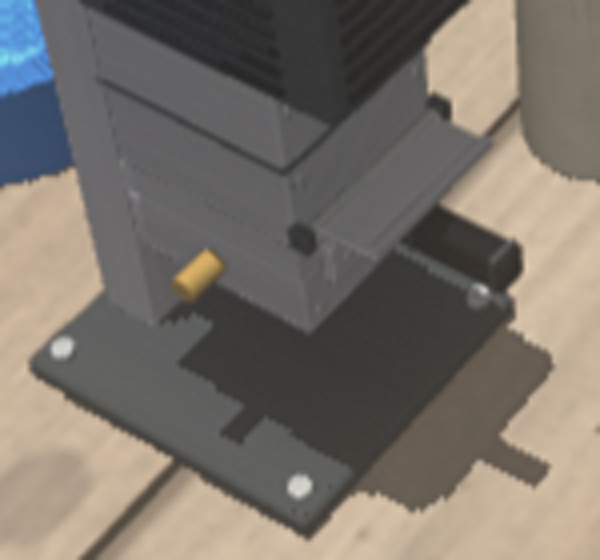

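View pics/b.png

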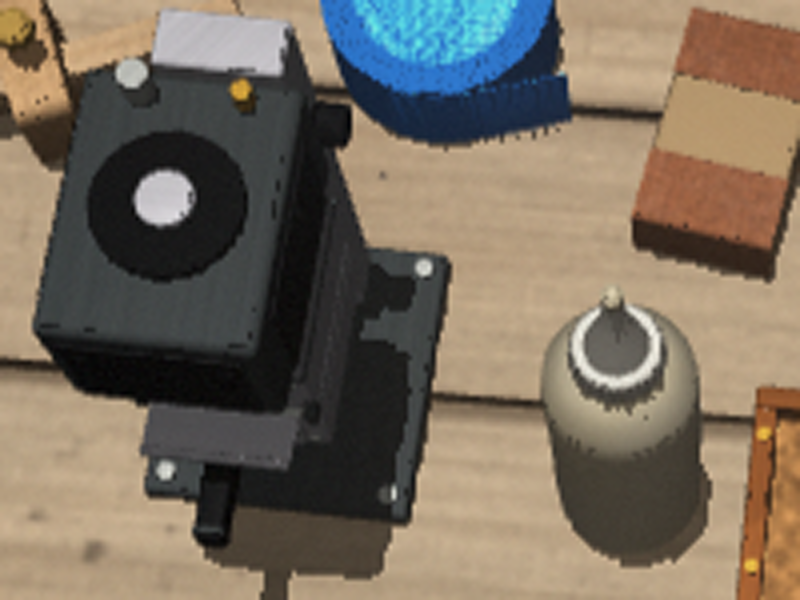

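View pics/c.png

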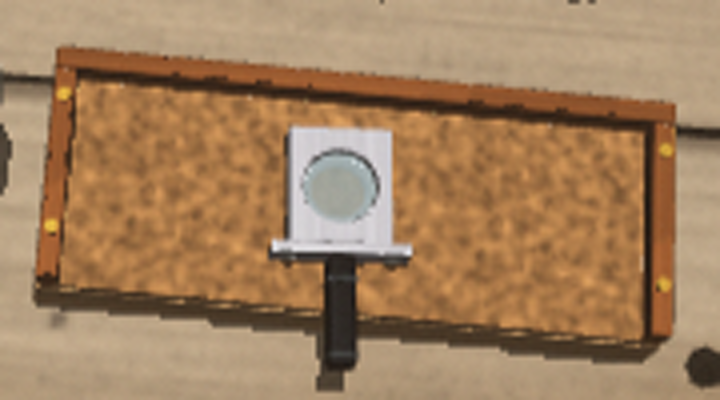

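In the crops the foot-plate screws, flap edge and pull tip are visible in both views. The flap is out as an awning, with the pull just below it. One more zoom for the rest in the scene view, then triangulate.

```bash
cat > h.py <<'E'
import cv2,numpy as np
from cell import ctrl, snapshot, calibration, finish_job
C={n:calibration(n) for n in("scene","top")}
def ray(n,p):
    c=C[n];R=np.array(c["R"]);d=R.T@np.linalg.inv(c["mtx"])@np.array([*p,1.]);return -R.T@np.array(c["t"]),d/np.linalg.norm(d)
def plane(n,p,z):
    o,d=ray(n,p);return o+d*(z-o[2])/d[2]
def tri(ps,pt):
    r=[ray("scene",ps),ray("top",pt)]
    A=[np.eye(3)-np.outer(d,d) for o,d in r];X=np.linalg.solve(sum(A),sum(a@o for a,(o,d) in zip(A,r)))
    return X,1e3*sum(np.linalg.norm(a@(X-o)) for a,(o,d) in zip(A,r))
def proj(n,X):
    c=C[n];x=np.array(c["mtx"])@(np.array(c["R"])@X+c["t"]);return x[:2]/x[2]
S=lambda x,y:(x/4+150-.4,y/4+270-.4)
B=lambda x,y:(x/4+150-.4,y/4+110-.4)
K=lambda x,y:(x/4+325-.4,y/4+195-.4)
E
python3 - <<'E'
from h import *
np.set_printoptions(precision=4,suppress=True)
for n,a,b in[("screwF+",(300,486),(165,470)),("screwF-",(480,296),(388,494)),("flap+",(375,255),(140,455)),("flap-",(490,145),(290,468)),("pulltip",(506,265),(212,533))]:
    print(n,*tri(S(*a),B(*b)))
for n,p in[("back+",(32,357)),("front+",(308,522)),("front-",(513,305))]:print("foot scene",n,plane("scene",S(*p),.01))
for n,p in[("front+",(147,488)),("front-",(408,518)),("back-",(450,258))]:print("foot top",n,plane("top",B(*p),.01))
for n,p in[("b+",(57,48)),("b-",(675,103)),("f+",(38,278)),("f-",(670,335)),]:print("rest",n,plane("top",K(*p),.046))
for n,p in[("tray+",(290,127)),("tray-",(393,130)),("fp+",(270,243)),("fp-",(412,248)),("tip",(340,358))]:print("spare",n,plane("top",K(*p),.047))
a=cv2.imread("pics/scene0.png")[170:320,270:440]
cv2.imwrite("pics/d.png",cv2.resize(a,None,fx=4,fy=4,interpolation=cv2.INTER_CUBIC))
E
```

```text
screwF+ [0.6599 0.3394 0.0147] 1.6748357211817937
screwF- [0.6568 0.2391 0.014 ] 2.069157206059744
flap+ [0.6309 0.3196 0.1262] 0.029252947017073767
flap- [0.6305 0.2603 0.1232] 1.4934746126675993
pulltip [0.6048 0.2904 0.1096] 2.34343853397604
foot scene back+ [0.7782 0.3424 0.01  ]
foot scene front+ [0.6502 0.3468 0.01  ]
foot scene front- [0.6451 0.2336 0.01  ]
foot top front+ [0.6532 0.3477 0.01  ]
foot top front- [0.6487 0.2298 0.01  ]
foot top back- [0.7752 0.2255 0.01  ]
rest b+ [0.7093 0.0795 0.046 ]
rest b- [ 0.7058 -0.189   0.046 ]
rest f+ [0.6052 0.0798 0.046 ]
rest f- [ 0.6021 -0.1864  0.046 ]
spare tray+ [ 0.6809 -0.0233  0.047 ]
spare tray- [ 0.6831 -0.0676  0.047 ]
spare fp+ [ 0.6283 -0.0171  0.047 ]
spare fp- [ 0.631  -0.0772  0.047 ]
spare tip [ 0.5807 -0.0486  0.047 ]
```

View pics/d.png

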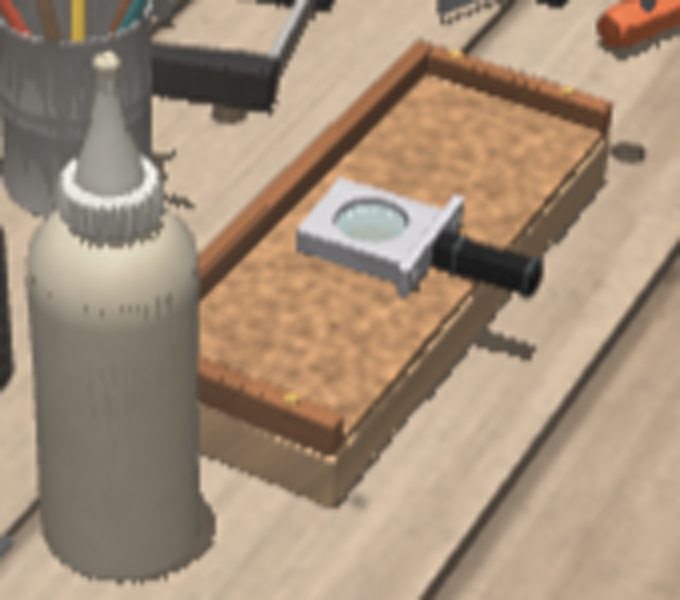

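The picture shows the rest corners at (340,432), (610,105) and (425,42) in the crop, with the spare's tray corners at (300,232) and (340,180) and its pull tip at (525,272). Next: check heights, then the IK of the planned waypoints.

```bash
cat >> h.py <<'E'
def frame(o,yaw):
    a=np.radians(yaw);R=np.array([[np.cos(a),-np.sin(a),0],[np.sin(a),np.cos(a),0],[0,0,1]])
    return lambda *p:np.array(o)+R@np.array(p)/1e3
HY,RY=-2.0,-0.75
head=frame([.7043,.2876,0],HY)      # mm in head frame -> world m
rest=frame([.6556,-.0540,0],RY)
def tcp(g,lean,yaw):                # grasp point -> TCP
    a,y=np.radians(lean),np.radians(yaw)
    return np.array(g)+.019*np.array([np.sin(a)*np.cos(y),np.sin(a)*np.sin(y),-np.cos(a)])
E
python3 - <<'E'
from h import *
np.set_printoptions(precision=4,suppress=True)
D=lambda x,y:(x/4+270-.4,y/4+170-.4)
for n,a,b in[("restf+",(342,430),(38,278)),("restf-",(610,103),(670,335)),("restb-",(425,42),(675,103)),("tray+",(300,232),(290,127)),("tray-",(340,180),(393,130)),("fp+",(405,268),(270,243)),("fp-",(462,200),(412,248)),("glass",(372,220),(340,187)),("tip",(530,275),(341,363))]:
    print(n,*tri(D(*a),K(*b)))
print("cork front edge scene",plane("scene",D(475,290),.034))
print("bottle",plane("scene",D(125,545),0),plane("top",B(632,520),0), "cap",tri(D(106,62),B(612,297)))
print(rest(-10,-75,34))
W={"pre":(tcp(head(-170,0,108),38,HY),38,HY),"grip":(tcp(head(-89,0,108),38,HY),38,HY),"out":(tcp(head(-240,0,130),38,HY),38,HY),
"over":(tcp(rest(-180,-75,90),38,RY),38,RY),"place":(tcp(rest(-79,-75,42),38,RY),38,RY)}
for l in(50,60,70):
  W[f"fl{l}"]=(head(-63,0,135),l,HY);W[f"fs{l}"]=(head(-58,0,98),l,HY);W[f"fa{l}"]=(head(-130,0,180),l,HY)
for k,(p,l,y) in W.items():
    q=ctrl.inverse_kinematics(p,[180,-l,y]);print(k,np.round(p,3),None if q is None else np.round(q,0))
E
```

```text
restf+ [0.6035 0.0795 0.0462] 3.1518434635878916
restf- [ 0.6019 -0.186   0.0474] 0.24760430060581828
restb- [ 0.7028 -0.189   0.0475] 4.637319745155961
tray+ [ 0.6795 -0.0235  0.047 ] 2.665151181980683
tray- [ 0.6828 -0.0679  0.0459] 1.2888911833982466
fp+ [ 0.6251 -0.0167  0.0536] 2.4344600216225896
fp- [ 0.6281 -0.077   0.0505] 3.6323866210780205
glass [ 0.6548 -0.0456  0.0484] 0.6384683957315722
tip [ 0.5796 -0.0492  0.0456] 1.2213553824671115
cork front edge scene [ 0.6014 -0.0415  0.034 ]
bottle [0.6661 0.1387 0.    ] [0.659 0.131 0.   ] cap (array([0.6724, 0.1329, 0.2228]), np.float64(0.13428222399616985))
[ 0.6446 -0.1289  0.034 ]
pre [0.546 0.293 0.093] [-67.  27.  23. 127.  84.  18. 140.]
grip [0.627 0.29  0.093] [-41.  29.  -1. 118.  83.  25. 151.]
out [0.476 0.296 0.115] [-26.  24. -36. 130.  84.  46. 140.]
over [ 0.486 -0.127  0.075] [ 65.  31. -58. 143. 142.  23. 149.]
place [ 0.587 -0.128  0.027] [ 41.  36. -36. 132. 155.  23. 134.]
fl50 [0.641 0.29  0.135] [-53.  29.  11. 123. 105.  30. 125.]
fs50 [0.646 0.29  0.098] [-53.  33.  11. 123. 113.  31. 116.]
fa50 [0.574 0.292 0.18 ] [-60.  20.  11. 128.  94.  34. 134.]
fl60 [0.641 0.29  0.135] [-47.  33.  -1. 126. 118.  49. 112.]
fs60 [0.646 0.29  0.098] [-37.  38. -13. 125. 121.  56. 112.]
fa60 [0.574 0.292 0.18 ] [-54.  25.  -1. 132. 108.  50. 116.]
fl70 [0.641 0.29  0.135] [-50.  39.  -1. 129. 123.  63. 101.]
fs70 [0.646 0.29  0.098] [-49.  44.  -1. 128. 126.  66.  97.]
fa70 [0.574 0.292 0.18 ] [-38.  34. -24. 133. 115.  75. 111.]
```

Heights check out: lips about .047, tray top about .047, pull tip .046 (expected .042 to .046). The bottle is at (.664,.134), and the -y side of the rest has more room. Now I'll check the flipped grasp's arm configuration.

```bash
python3 - <<'E'
from h import *
W={"pre":(tcp(head(-170,0,108),38,HY),38,HY),"grip":(tcp(head(-89,0,108),38,HY),38,HY),"out":(tcp(head(-240,0,130),38,HY),38,HY),"out2":(tcp(head(-220,0,130),38,HY),38,HY),
"over":(tcp(rest(-150,-75,90),38,RY),38,RY),"place":(tcp(rest(-79,-75,42),38,RY),38,RY)}
for l in(50,60,70):
  W[f"fl{l}"]=(head(-63,0,135),l,HY);W[f"fs{l}"]=(head(-58,0,98),l,HY);W[f"fa{l}"]=(head(-130,0,180),l,HY)
for k,(p,l,y) in W.items():
  for o in([180,-l,y],[0,180-l,y]):
    q=ctrl.inverse_kinematics(p,o);print(k,o,None if q is None else np.round(q,0))
E
python3 - <<'E'
from h import *
O=[0,142,HY]
ctrl.movep([.40,.05,.33],O)
ctrl.movep(tcp(head(-180,0,108),38,HY),O)
ctrl.gripper_to(.045,25)
ctrl.move_linear(tcp(head(-89,0,108),38,HY),.06)
o=ctrl.get_obs();print(o["time_s"],np.round(o["tcp_pos"],4),np.round(o["tcp_rot"],2),np.round(o["contact_force"],2),o["grip_width"],np.round(o["joint_pos"],0))
a=snapshot("scene")[230:380,150:350];b=snapshot("top")[150:300,110:310]
cv2.imwrite("pics/e.png",cv2.resize(np.hstack([a,b]),None,fx=2,fy=2,interpolation=cv2.INTER_CUBIC))
E
```

```text
Traceback (most recent call last):
host.MotionError: the arm cannot take that pose within its joint ranges
```

Run:
```python
from h import *
O=[0,142,HY]
ctrl.movep([.45,-.1,.33],[0,170,HY])
print(np.round(ctrl.get_obs()["joint_pos"],0))
ctrl.movep(tcp(head(-180,0,112),38,HY),O)
ctrl.gripper_to(.045,25)
ctrl.move_linear(tcp(head(-89,0,108),38,HY),.06)
o=ctrl.get_obs();print(o["time_s"],np.round(o["tcp_pos"],4),np.round(o["tcp_rot"],2),np.round(o["contact_force"],2),o["grip_width"],np.round(o["joint_pos"],0))
a=snapshot("scene")[230:380,150:350];b=snapshot("top")[150:300,110:310]
cv2.imwrite("pics/e.png",cv2.resize(np.hstack([a,b]),None,fx=2,fy=2,interpolation=cv2.INTER_CUBIC))
```

```text
[ 46.  -2. -37. 110.  -2.  62.  98.]
6.2583 [0.6267 0.2905 0.0931] [-180.     38.    178.03] [-0.08 -0.34 -1.02] 0.044817244889111776 [  7.  50. -68. 115. 100.  67. -23.]
```

View pics/e.png

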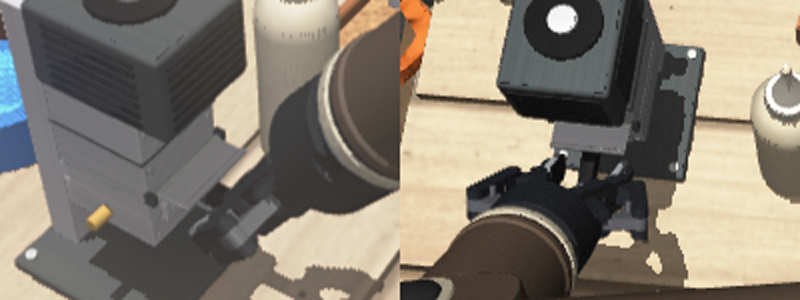

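The fingers straddle the pull symmetrically in the right half (pull about 590, pads about 556 and 625), and no contact force shows. Now grip lightly and check the side force.

Run:
```python
from h import *
def st(t):
    o=ctrl.get_obs();print(t,round(o["time_s"],2),np.round(o["tcp_pos"],4),"F",np.round(o["contact_force"],2),"M",np.round(o["moment"],2),"w",round(o["grip_width"],4),"g",round(o["gripper_force"],1))
st("0");ctrl.gripper_to(.025);st("25mm")
ctrl.gripper_to(.016);st("16");ctrl.gripper_to(.008,25);ctrl.wait(.2);st("grip")
```

```text
0 6.36 [0.6268 0.2905 0.0931] F [-0.17  0.09 -0.1 ] M [-0.02  0.64 -0.04] w 0.0451 g 0.0
25mm 6.69 [0.627  0.2903 0.093 ] F [-0.21 -1.07 -0.56] M [-0.03  0.68 -0.  ] w 0.0253 g 0.0
16 6.95 [0.627  0.2903 0.093 ] F [ 0.13 -0.46 -0.03] M [ 0.01  0.72 -0.01] w 0.0161 g 0.0
grip 7.37 [0.627  0.2903 0.0931] F [-0.19  0.43  1.4 ] M [-0.05  0.63 -0.02] w 0.0112 g 28.3
```

```bash
cat >> h.py <<'E'
def st(t):
    o=ctrl.get_obs();print(t,round(o["time_s"],2),np.round(o["tcp_pos"],4),"F",np.round(o["contact_force"],2),"M",np.round(o["moment"],2),"w",round(o["grip_width"],4),"g",round(o["gripper_force"],1));return o
E
python3 - <<'E'
from h import *
p=ctrl.get_obs()["tcp_pos"];d=head(-1000,0,0)-head(0,0,0)
for i in range(1,7):
    ctrl.move_linear(np.array(p)+d*.011*i,.04)
    F=st(i)["contact_force"]
    if np.linalg.norm(F)>8: break
E
```

```text
1 7.79 [0.6156 0.291  0.0931] F [-0.63  0.28  0.19] M [0.01 0.75 0.05] w 0.0116 g 28.3
2 8.22 [0.6047 0.2913 0.093 ] F [-0.73  0.78 -0.15] M [0.05 0.7  0.02] w 0.0117 g 28.3
3 8.64 [0.5937 0.2917 0.093 ] F [ 0.83  0.75 -0.25] M [0.06 0.7  0.02] w 0.0117 g 28.2
4 9.07 [0.5828 0.292  0.093 ] F [-0.14  0.16  0.2 ] M [0.06 0.79 0.07] w 0.0115 g 28.2
5 9.49 [0.5719 0.2924 0.093 ] F [ 0.02 -0.12 -1.35] M [ 0.03  0.81 -0.01] w 0.0117 g 28.1
6 9.92 [0.5609 0.2928 0.0931] F [ 0.27  0.3  -1.79] M [ 0.05  0.83 -0.02] w 0.0116 g 28.1
```

It came out freely. Now back off, take a picture, then carry it across.

Run:
```python
from h import *
d=head(-1000,0,0)-head(0,0,0);p=np.array(ctrl.get_obs()["tcp_pos"])
ctrl.move_linear(p+d*.08,.12);st("back")
q=tcp(rest(-165,-75,110),38,RY)
for y in (.15,0.0):
    t=np.array([.485,y,.095]);ctrl.move_linear(t,.12);st(y)
ctrl.move_linear(q,.12,ori=[0,142,RY]);o=st("side");print(np.round(o["joint_pos"],0),np.round(o["tcp_rot"],2))
a=snapshot("scene")[120:345,260:560];b=snapshot("top")[170:395,300:600]
cv2.imwrite("pics/f.png",np.vstack([cv2.resize(x,None,fx=1.3,fy=1.3,interpolation=cv2.INTER_CUBIC) for x in(a,b)]))
```

```text
back 10.73 [0.4816 0.2955 0.0932] F [ 0.65  0.04 -1.07] M [0.   0.91 0.04] w 0.0112 g 28.1
0.15 12.1 [0.4851 0.1506 0.0952] F [ 0.01  0.1  -0.83] M [0.08 0.82 0.  ] w 0.0115 g 28.1
0.0 13.5 [0.4851 0.0006 0.0951] F [-0.1   1.3  -1.66] M [ 0.09  0.89 -0.04] w 0.0117 g 28.1
side 14.72 [ 0.5012 -0.126   0.095 ] F [ 0.63 -0.11 -1.25] M [0.03 0.86 0.04] w 0.0115 g 28.1
[ 75.  37. -73. 140. 120.  28.  -6.] [179.98  38.   179.33]
```

View pics/f.png

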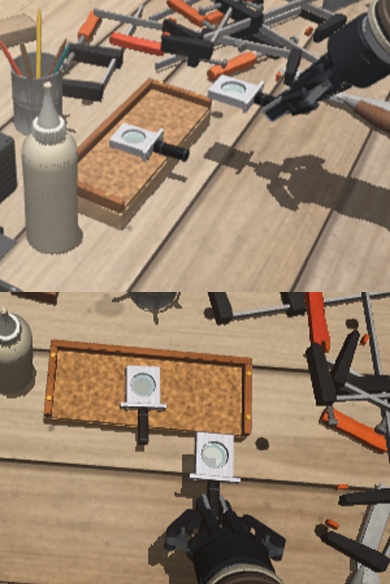

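The drawer is level, glass seated, tray about (215,455) in the lower half, and to the right of the spare. Now move over the cork and lower by feel.

Run:
```python
from h import *
P=lambda z:tcp(rest(-79,-75,z),38,RY)
ctrl.move_linear(P(75),.1);st("above")
ctrl.move_linear(P(47),.06);ctrl.wait(.3);b=st("near")
f0=np.mean([(ctrl.wait(.05),ctrl.get_obs()["contact_force"])[1] for _ in range(6)],0)
z=47
while z>40:
    z-=.7;ctrl.move_linear(P(z),.02)
    f=np.mean([(ctrl.wait(.03),ctrl.get_obs()["contact_force"])[1] for _ in range(4)],0)-f0
    print(round(z,1),np.round(f,2),np.round(ctrl.get_obs()["tcp_pos"][2],4))
    if f[2]>2: break
```

```text
above 15.89 [ 0.5868 -0.128   0.06  ] F [-0.96  0.22  0.05] M [-0.01  0.89 -0.  ] w 0.0115 g 28.1
near 16.81 [ 0.5875 -0.1282  0.0324] F [ 0.5  -0.27 -1.11] M [ 0.07  0.86 -0.03] w 0.0117 g 28.1
46.3 [-0.59  0.49 -0.15] 0.0313
45.6 [ 0.03  0.23 -0.24] 0.0306
44.9 [-0.98  0.16 -0.14] 0.0299
44.2 [-0.06  0.13 -0.36] 0.0292
43.5 [ 0.26  0.06 -0.51] 0.0285
42.8 [-0.12  0.4  -0.19] 0.0278
42.1 [-0.37 -0.15 -0.09] 0.0272
41.4 [-2.71 -0.54  6.2 ] 0.0269
```

Run:
```python
from h import *
P=lambda z,x=-79:tcp(rest(x,-75,z),38,RY)
ctrl.move_linear(P(41.8),.02);st("up")
ctrl.gripper_to(.018);ctrl.gripper_to(.036);o=st("rel")
p=np.array(o["tcp_pos"]);a=np.radians(38)
ctrl.move_linear(p-.10*np.array([np.sin(a),0,-np.cos(a)]),.08);st("off")
a=snapshot("scene")[170:320,290:450];b=snapshot("top")[190:340,330:490]
cv2.imwrite("pics/g.png",np.hstack([cv2.resize(x,None,fx=2.5,fy=2.5,interpolation=cv2.INTER_CUBIC) for x in(a,b)]))
```

```text
up 20.43 [ 0.5875 -0.1281  0.027 ] F [-0.65 -0.2   2.55] M [ 0.03  0.32 -0.  ] w 0.0115 g 28.5
rel 20.98 [ 0.5873 -0.1281  0.0268] F [-0.29 -1.03  0.3 ] M [0.02 0.65 0.03] w 0.0358 g 0.0
off 22.38 [ 0.5258 -0.128   0.1054] F [-0.49  0.26  1.12] M [ 0.08  0.65 -0.01] w 0.0361 g 0.0
```

View pics/g.png

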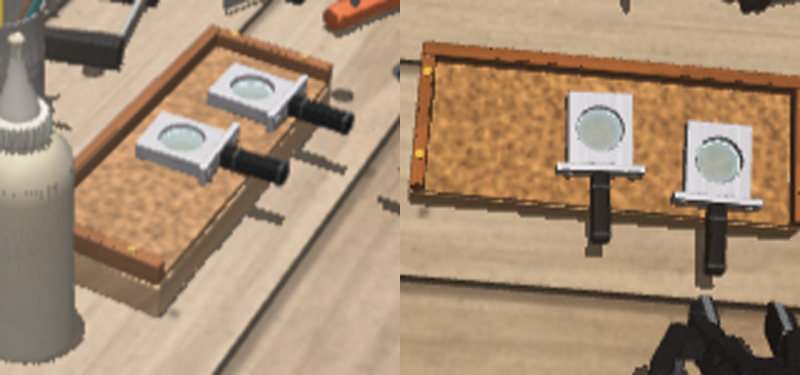

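Both drawers lie flat: ours on the right with its tray about (718,160), clear of the spare and the lip, window up. Now the flap.

```bash
cat > flap.py <<'E'
from h import *
L=60;a=np.radians(L);xp=np.array([np.cos(a),np.sin(a)])*11;H=np.array([-49,121.5])
def tp(th,press=0):          # TCP (head mm) with the tip resting on the flap's outer side at angle th
    t=np.radians(th);u=np.array([-np.sin(t),-np.cos(t)]);n=np.array([-np.cos(t),np.sin(t)])
    rc=np.interp(th,[0,10,30,60,90],[23,22,16,12,14.5])
    s=-abs(xp@n)
    q=H+rc*u+(1.5-press-s)*n
    return head(q[0],0,q[1])
E
python3 - <<'E'
from flap import *
O=[0,180-L,HY]
ctrl.move_linear([.48,-.12,.2],.15)
ctrl.gripper_to(.0,20)
ctrl.movep(head(-150,0,190),O);st("app")
t=tp(90)
ctrl.move_linear(t+[-.02,0,.030],.1);ctrl.move_linear(t+[0,0,.012],.08);ctrl.wait(.3);st("above")
f0=np.mean([(ctrl.wait(.04),ctrl.get_obs()["contact_force"])[1] for _ in range(5)],0)
for pos,th in [(t+[0,0,.006],96)]+[(tp(x),x) for x in range(90,-1,-6)]:
    ctrl.move_linear(pos,.04)
    o=ctrl.get_obs();f=np.array(o["contact_force"])-f0
    print(th,round(o["time_s"],2),np.round(f,1))
    if np.linalg.norm(f)>8: print("stop");break
E
```

```text
Traceback (most recent call last):
host.MotionError: the arm cannot follow that straight line within its joint ranges
```

```bash
cat > run.py <<'E'
from flap import *
O=[0,180-L,HY]
p=np.array(ctrl.get_obs()["tcp_pos"])
if p[2]<.15: ctrl.move_linear([p[0],p[1],.19],.15)
ctrl.gripper_to(.0,20)
ctrl.movep(head(-150,0,190),O);st("app")
t=tp(90)
ctrl.move_linear(t+[-.02,0,.030],.1);ctrl.move_linear(t+[0,0,.012],.08);ctrl.wait(.3);st("above")
f0=np.mean([(ctrl.wait(.04),ctrl.get_obs()["contact_force"])[1] for _ in range(5)],0)
for pos,th in [(t+[0,0,.006],96)]+[(tp(x),x) for x in range(90,-1,-6)]:
    ctrl.move_linear(pos,.04)
    o=ctrl.get_obs();f=np.array(o["contact_force"])-f0
    print(th,round(o["time_s"],2),np.round(f,1))
    if np.linalg.norm(f)>8: print("stop");break
E
python3 run.py
```

```text
app 26.02 [0.5549 0.2915 0.1898] F [-0.25  0.76  0.  ] M [ 0.02  0.92 -0.03] w 0.0002 g 0.0
above 27.67 [0.6407 0.29   0.1448] F [-0.32 -0.5   0.63] M [0.05 0.94 0.04] w -0.0003 g 0.0
96 28.18 [ 0.2  0.8 -0.5]
90 28.48 [ 0.3  0.1 -0.1]
84 28.73 [ 0.2 -0.8  0.6]
78 28.98 [ 0.1  0.4 -0.4]
72 29.23 [-0.1 -0.2 -0.7]
66 29.48 [-0.8  0.8 -0.6]
60 29.73 [-0.2  0.7 -0.1]
54 29.98 [-0.1  0.3 -0.4]
48 30.23 [-0.2  0.4  0.5]
42 30.48 [-0.9  0.5 -0.9]
36 30.73 [-0.3  0.6  0.6]
30 30.98 [ 0.3  0.4 -0.6]
24 31.23 [-0.4  1.2  0.8]
18 31.48 [-0.8  0.4 -0.6]
12 31.73 [-0.   0.9  0. ]
6 31.98 [-0.6  1.4 -1.1]
0 32.23 [-0.2  0.1 -0.4]
```

Run:
```python
from flap import *
F=lambda:np.mean([(ctrl.wait(.03),ctrl.get_obs()["contact_force"])[1] for _ in range(5)],0)
f0=F()
for k in np.arange(.5,5,.5):
    ctrl.move_linear(tp(0,k),.03);f=F()-f0;print(k,np.round(f,2))
    if f[0]<-2.5: break
p=np.array(ctrl.get_obs()["tcp_pos"]);ctrl.move_linear(p-[.09,0,0],.08);st("off")
a=snapshot("scene")[180:400,140:320];b=snapshot("top")[140:360,120:300]
cv2.imwrite("pics/i.png",np.hstack([cv2.resize(x,None,fx=2.2,fy=2.2,interpolation=cv2.INTER_CUBIC) for x in(a,b)]))
```

```text
0.5 [-2.8  -1.06  0.9 ]
off 34.08 [0.5591 0.2893 0.0985] F [-0.42  0.65 -0.5 ] M [-0.01  0.9   0.03] w -0.0004 g 0.0
```

View pics/i.png

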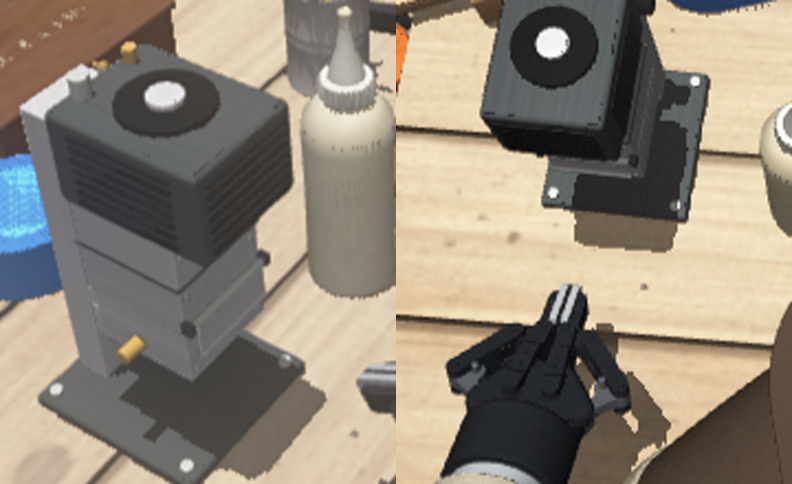

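The flap hangs down before the slot. A 2.8 N reaction could still be hinge friction, so I'll press once more to a clear stop.

Run:
```python
from flap import *
F=lambda:np.mean([(ctrl.wait(.03),ctrl.get_obs()["contact_force"])[1] for _ in range(5)],0)
f0=F();ctrl.move_linear(tp(0,-5),.08)
for k in np.arange(-1,4.1,.4):
    ctrl.move_linear(tp(0,k),.03);f=F()-f0;o=ctrl.get_obs();print(round(k,1),np.round(f,2),round(o["tcp_pos"][0],4))
    if f[0]<-6: break
p=np.array(ctrl.get_obs()["tcp_pos"]);ctrl.move_linear(p-[.09,0,0],.08);st("off")
```

```text
-1.0 [-0.78  0.12  0.04] 0.6472
-0.6 [ 0.05  0.11 -0.26] 0.6477
-0.2 [-0.2   0.49 -0.21] 0.6481
0.2 [-0.75  0.79  0.04] 0.6485
0.6 [-3.26 -0.17  0.83] 0.6487
1.0 [-6.42 -0.77  2.02] 0.6488
off 39.38 [0.5593 0.2894 0.0984] F [-0.54  0.67  0.03] M [0.03 0.92 0.01] w 0.0003 g 0.0
```

The force rises linearly against a hard stop, so the flap is shut. Handing in.

```bash
python3 -c "
from cell import ctrl, snapshot, calibration, finish_job
print(finish_job())"
```

```text
the job is handed in; nothing more can be done
None
```

The job is handed in at about 39 s: the drawer is out and lying window up on the cork, clear of the spare, and the dust flap is shut against its stop, with the spare drawer and glue bottle untouched.

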